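Couple the tube rotator's spindle to its drive

TASK

Get the tube rotator ready to run, without forcing anything: turn its four-armed spider until the square end of the shaft lines up with the square hole in the drive hub, then push the carriage along its slide until the shaft is fully home in the hub and the carriage is against its stop. Then swing the keeper fully across behind the carriage so that it cannot back out, and leave the bottle and the beaker beside it where they stand.

Things in the scene. Friction and masses are not known exactly. Their poses are not given: they have to be found in the camera images.
- rotator: Fixed bed: grey plate 130 x 310 mm (y -125 to +185), two slide rails (tops 33.5 mm high, out to x +-46 mm) and at its +y end the white drive case (116 mm wide, 158 mm high, front at y +98). Origin on the bench under the shaft axis; +y runs along that axis to the drive, -x is the robot's side, z up. The axis is at x 0, 98 mm above the bench. The end stop halts the carriage at y +9 mm.
- drive_hub (a joint): Angle (rad) of the drive hub about the shaft axis. Hub: steel block 46 mm square, 34 mm long, with a 20 mm square hole; outer faces parallel to the hole's. 0: faces level and upright; positive: its top turns towards the bed's +x. Starts within 0.27 of 0. The gear motor locks it: it cannot be turned by hand.
- hub_mouth (a point): Centre of the mouth of the hub's square hole (bed frame 0, 66, 98 mm). The frame turns with the hub: x and z are square to the hole's faces, +y points into the hole, 34 mm deep.
- carriage: Loose carriage, 0.82 kg with the spider: foot 64 mm wide (y -50 to +74, 10 mm thick) held under the rails' lips, at the rear a pillar 44 mm wide with a round housing 52 mm across on the shaft axis, top 124 mm high. Slides along the bed's y under about 4 N. Origin: foot's underside, below the axis; axes as the bed's. Starts at bed y -45 to -33 mm; home is +9 mm.
- rear_face (a point): Point on the flat rear (-y) face of the carriage's pillar and housing, on the shaft axis, 50 mm behind (-y of) the carriage's origin: the face to push on. The pillar and housing are 32 mm thick from here towards +y.
- spider (a joint): Angle (rad) of the four-armed spider and its shaft in the carriage's bearing, without end stops; friction (0.06 N m) holds it where it is left. 0: an arm straight up; positive: top turns to the bed's +x. Starts 0.58 to 0.99. The shaft's flats are parallel to the arms, so any quarter turn fits: its angle must equal the hub's within about 0.1, or differ by a multiple of 1.571.
- spider_centre (a point): Point on the shaft axis in the middle of the spider's arms, 20 mm ahead (+y) of the carriage's origin; z along one arm. Arms at 90 degrees, 8 mm thick, 26 mm wide along the shaft (13 mm either side of here), tips 60 mm from the axis. Tube clips stand 15 mm out of their +y sides, 36 to 48 mm from the axis, 11 mm to either side.
- shaft_tip (a point): Centre of the front end of the 18 mm square shaft, on the axis 85 mm ahead (+y) of the carriage's origin; the last 5 mm taper to 17 mm. The frame turns with the spider: z along one arm, y along the axis towards the hub. With the carriage home it is 28 mm inside the hub.
- keeper (a joint): Angle (rad) of the keeper, a flat bar 12 mm wide, 36 to 44 mm above the bench, on a vertical pivot on the robot-side rail at bed x -38, y -52 mm. 0: bar points along the bed's -y (open); negative: swung outwards; 1.571: points to +x across the slide behind the pillar (closed, end of travel). Friction (0.03 N m) holds it. It can close only when the carriage is home.
- keeper_pin (a point): Top of the upright pin by which the keeper is swung, 95.5 mm above the bench and 62 mm from the pivot. The pin is 12 mm thick, with a 16 mm head over its top 8 mm, and rises from the bar 44 mm above the bench.
- rinse_bottle: Bystander: white bottle, 64 mm thick, 150 mm tall, origin at the centre of its underside.
- beaker: Bystander: glass beaker, 65 mm wide, 80 mm tall, origin at the centre of its underside.

How it is judged:
By the outcome, as a careful person would: the job done as asked, in the order asked, and still so for the second after the job is handed in, with the robot touching nothing.
It also fails if it takes over 61 s, if anything falls off the work surface, if the arm or the gripper's body presses on something with over 40 N, if the wrist force passes 120 N, or if a joint passes its speed limit or range.

ROBOT

A 6-joint arm with a two-finger parallel gripper is mounted at the origin on the work surface; the furniture and walls round the work are solid. World frame = base frame: x ahead of the robot, y to its left, z up, the work surface at z = 0. Lengths are in m, angles in rad, forces in N, time in s.
With the tool pointing down it reaches from about 0.425 to 0.95 m from the base axis. Payload 3.5 kg.
Tool frame: the origin (TCP) lies at the very end of the fingers, on their centre line; the grasp point (between the pads) lies 19 mm behind it; z points along the fingers, y is the line along which they close (so a half turn about z gives the same grasp; the last joint's range is limited). The gripper opens to 85 mm and grips with 20 to 120 N. Pads are 22 mm wide; open, the fingers measure 114 mm over their backs; the gripper's body (76 mm by 85 mm) begins 54 mm behind the grasp point. The pads swing forward as they close: fully open they stand 13 mm farther back than shut.
Start: joints at [-1.286, 0.286, 1.577, -0, 1.279, -0.15], TCP at [0.284, -0.612, 0.231] pointing down, gripper open.
Joint ranges: [-2.77, 2.77], [-0.9, 2.22], [0.21, 2.48], [-1.53, 4.67], [0.24, 2.81], [-2.84, 2.84]. Speed limits (rad/s): [2.79, 2.79, 3.14, 3.14, 3.14, 3.14].

INTERFACE

Orientations are given as a unit quaternion [x, y, z, w].
In Python, from plant import ctrl gives the robot as it stands.
- The arm moves only by the shell command python3 inch.py 'ROWS' [FORCE]. ROWS is a JSON list of rows, 1 to 10 of them, each of 7 numbers: dx, dy, dz in m, then a rotation vector rx, ry, rz in rad, then the opening from 0.0 (shut) to 1.0 (fully open); each row is the pose to reach, as a shift and turn from the pose commanded when the command began, along the tool's axes at that moment; what a row does not reach only later rows make up. A row lasts 1/8 s, in which the tool goes at most 0.0625 m and 0.188 rad, less where a joint would pass 70% of its speed; a pose out of reach is approached as far as the arm can. The fingers move at their own pace and stop on an object; FORCE is the grip in N (left out, the last holds). Time passes only in rows, so rows that do not move let the fingers close. It prints the time, the measured TCP pose, the force, the opening and the grip force at its end.
- ctrl.get_state(): the state, without advancing time (a new reading comes with each control period).
- ctrl.read_camera(name): name is "side" or "top" or "wrist"; returns a dict with "pixels" (420x560x3 uint8, red, green, blue), "camera_matrix" (3x3 intrinsics, pixels), "dist_coeffs" ([k1, k2, p1, p2, k3] as OpenCV has them; the pictures are not rectified), "xyz" and "orientation" of the camera in the world. Camera axes: x right, y down, z forward; pixel columns grow to the right and rows downward; lengths in m; the calibration is good to about 2 mm. A picture is of the moment at which its call begins. There is no depth.
- ctrl.sign_off(): hands the job in; it is judged then, once.
The state is a dict: "time": time; "qpos": joint angles; "dq": joint speeds; "joint_efforts": joint torques, N m; "eef_pos": TCP position; "tcp_rot": TCP orientation; "contact_force": force on the tool from outside, world axes, zero at the start; "wrist_torque": the same for the moment, N m; "opening": opening from 0.0 (shut) to 1.0 (fully open); "finger_force": force on a finger pad.
Only numpy, scipy, OpenCV 4.12 (cv2) and the standard library are available. Lean on these libraries where they do the work, as an engineer would, in place of code of your own. Each camera call takes 0.05 s, during which the arm holds its last target. There are 200 camera calls.

## Working session

There is one attempt and no reset: what is moved stays moved. The work goes in short steps, Python scripts to look and compute and a shell command to move; the robot and the scene stay as the last step left them, time stands still between calls to the robot, and variables do not carry over. Pictures are saved under pics/ and viewed, at most 10 in all, crops included, and the job is handed in when it is done.

```bash
ls; mkdir -p pics
cat > h.py <<'E'
import numpy as np,cv2,pickle
from scipy.spatial.transform import Rotation as R
from plant import ctrl
def shot(n,save=None):
    c=ctrl.read_camera(n)
    c={k:np.array(v) for k,v in c.items()}
    if save:
        cv2.imwrite('pics/'+save+'.png',c['pixels'][:,:,::-1]); pickle.dump(c,open('pics/'+save+'.pkl','wb'))
    return c
def load(s): return pickle.load(open('pics/'+s+'.pkl','rb'))
def rays(c,uv):
    p=cv2.undistortPoints(np.array(uv,float).reshape(-1,1,2),c['camera_matrix'],c['dist_coeffs']).reshape(-1,2)
    d=np.c_[p,np.ones(len(p))]@R.from_quat(c['orientation']).as_matrix().T
    return c['xyz'],d
def onz(c,uv,z):
    o,d=rays(c,uv); return o+d*((z-o[2])/d[:,2])[:,None]
def onplane(c,uv,p,n):
    o,d=rays(c,uv); return o+d*(((p-o)@n)/(d@n))[:,None]
def proj(c,P):
    Rm=R.from_quat(c['orientation']).as_matrix().T
    return cv2.projectPoints(np.array(P,float).reshape(-1,1,3),cv2.Rodrigues(Rm)[0],-Rm@c['xyz'],c['camera_matrix'],c['dist_coeffs'])[0].reshape(-1,2)
E
python3 - <<'E'
from h import *
for n in('side','top','wrist'):
    c=shot(n,n+'0');print(n,c['xyz'],R.from_quat(c['orientation']).as_matrix()[:,2],c['camera_matrix'][0,0])
a=[cv2.imread(f'pics/{n}0.png') for n in('side','top')]
print(ctrl.get_state())
E
```

```text
inch.py
pics
plant.py
side [ 0.3680612  -0.38243722  0.64651362] [ 0.26432393  0.70061038 -0.66278047] 413.606497106064
top [0.51974691 0.21738326 0.99121866] [ 0.04841388  0.00930852 -0.99878398] 451.0312397515696
wrist [ 0.34367502 -0.58600097  0.37288261] [-0.23477374 -0.10725993 -0.96611418] 314.9594820393076
{'time': 0.15, 'qpos': array([-1.28600246e+00,  2.87010488e-01,  1.57780840e+00, -3.43007263e-05,
        1.27858332e+00, -1.49991202e-01]), 'dq': array([ 0.0019671 , -0.00317875, -0.00456341,  0.00073379,  0.00107361,
        0.00042998]), 'joint_efforts': array([-1.07068718e-05, -4.06605542e+01, -2.93139464e+01, -1.81040036e-04,
        3.97224241e-03, -1.54871316e-05]), 'eef_pos': array([ 0.28420482, -0.61170754,  0.23025021]), 'tcp_rot': array([ 9.76461689e-01,  2.15689016e-01, -7.73183727e-05, -9.01613542e-04]), 'contact_force': array([ 0.76964316,  0.28914146, -0.08590366]), 'wrist_torque': array([0.01724174, 0.04721384, 0.00811519]), 'finger_force': 0.0, 'opening': 0.9983331758506974}
```

View pics/side0.png

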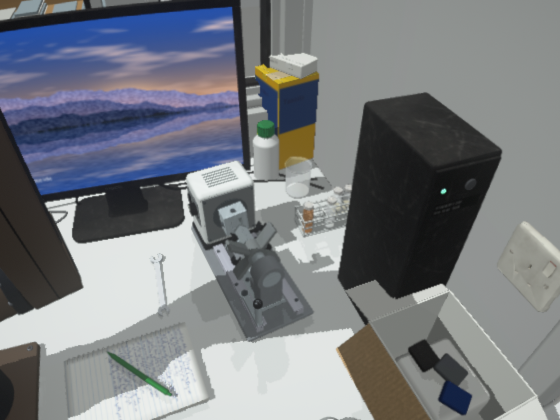

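View pics/top0.png

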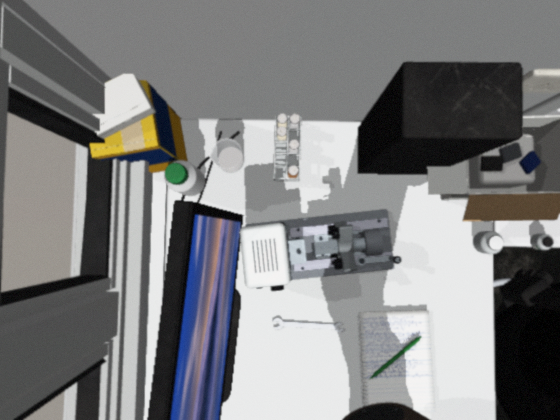

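Side view: the white case is at (220,200), hub at (233,217), spider at about (255,240), housing at (265,270) and the keeper pin's ball at (257,303). Top view: the case is at (265,255), the plate runs right to (392,240) and the pin is at (397,260). Next I'll enlarge both.

Run:
```python
from h import *
a=cv2.imread('pics/side0.png')[165:340,180:320];b=cv2.imread('pics/top0.png')[200:295,235:410]
a=cv2.resize(a,None,fx=3.4,fy=3.4,interpolation=cv2.INTER_CUBIC);cv2.imwrite('pics/cs.png',a)
b=cv2.resize(b,None,fx=4.5,fy=4.5,interpolation=cv2.INTER_CUBIC);cv2.imwrite('pics/ct.png',b);print(a.shape,b.shape)
c=load('top0');print(onz(c,[[0,0],[560,0],[0,420],[260,255],[392,240]],0))
```

```text
(595, 476, 3) (428, 788, 3)
[[ 1.01998856e+00  8.55601096e-01  0.00000000e+00]
 [ 1.03937956e+00 -3.78453951e-01 -1.11022302e-16]
 [ 1.09564386e-01  8.10278760e-01  0.00000000e+00]
 [ 4.67012650e-01  2.67885839e-01  0.00000000e+00]
 [ 5.05728708e-01 -1.97265323e-02  0.00000000e+00]]
```

View pics/cs.png

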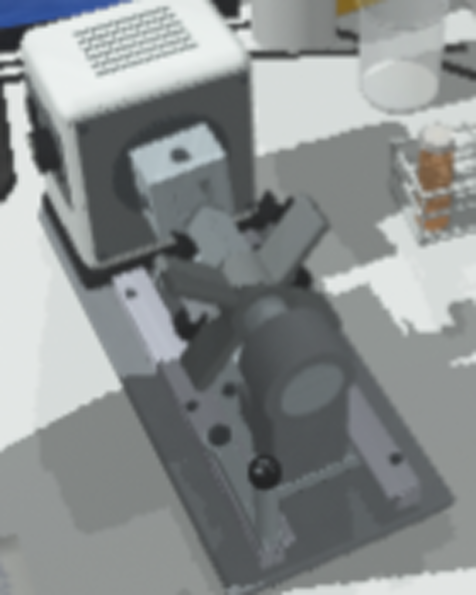

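View pics/ct.png

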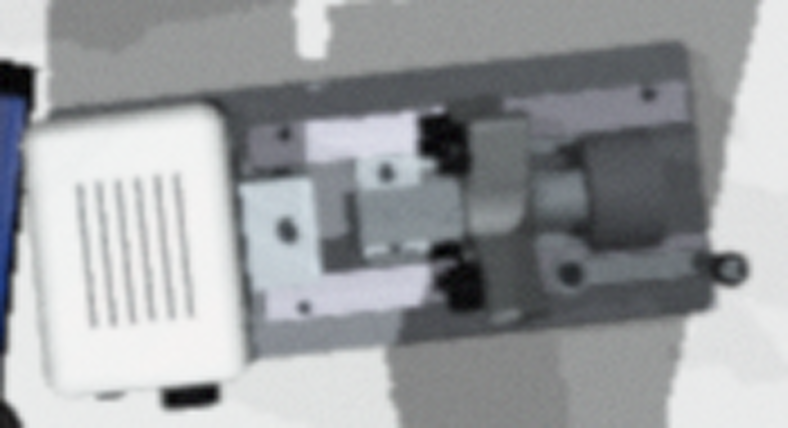

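Top crop: plate corners are near (687,42) and (713,305), hub top (360,190), spider (497,200), housing (640,190) and keeper pin (730,268), so the keeper is open. Side crop: hub front at (185,180), arms at (300,225) and (210,350), housing rear face at (312,388). These give the bed pose.

```bash
cat >> h.py <<'E'
def fs(p): p=np.array(p,float).reshape(-1,2); return (p+.5)/3.4-.5+[180,165]
def ft(p): p=np.array(p,float).reshape(-1,2); return (p+.5)/4.5-.5+[235,200]
E
python3 - <<'E'
from h import *
t=load('top0');s=load('side0')
for z in(0,.008):
    P=onz(t,ft([[500,58],[680,42],[692,60],[713,300],[260,355],[700,313]]),z)[:,:2]
    f=lambda a,b:(np.arctan2(*(b-a)[::-1]))
    print(z,'dirs',f(P[1],P[0]),f(P[5],P[4]),f(P[3],P[2])+np.pi/2)
    yaw=np.mean([f(P[1],P[0]),f(P[5],P[4]),f(P[3],P[2])+np.pi/2])
    ey=np.array([np.cos(yaw),np.sin(yaw)]);ex=np.array([ey[1],-ey[0]])
    print('x edges',P@ex,'y',P@ey)
    o=ex*((P[:2]@ex).mean()+(P[4:]@ex).mean())/2+ey*((P[2:4]@ey).mean()+.125);print('origin',o,'yaw',yaw-np.pi/2)
# pin by two views
o1,d1=rays(s,fs([264,466]));o2,d2=rays(t,ft([731,268]))
A=np.c_[d1[0],-d2[0]];k=np.linalg.lstsq(A,o2-o1,rcond=None)[0];print('pin',o1+k[0]*d1[0],o2+k[1]*d2[0])
# side plate corner far right
print('plate corners side',onz(s,fs([[455,503],[228,592]]),.004))
E
```

```text
0 dirs 1.6795275270001666 1.687625767297939 1.6647602469194491
x edges [0.56931756 0.56951272 0.56027743 0.44381446 0.43591426 0.43811961] y [ 0.02131464 -0.06647564 -0.07140265 -0.06994163  0.15057416 -0.06308882]
origin [0.49458907 0.10751536] yaw 0.10650818694428832
0.008 dirs 1.6795275270001662 1.6876257672979387 1.6647602469194491
x edges [0.56908022 0.56927381 0.56011306 0.44459004 0.4367536  0.43894115] y [ 0.02244121 -0.06464053 -0.06952777 -0.06807854  0.15065749 -0.06128104]
origin [0.49468486 0.10940523] yaw 0.1065081869442881
pin [ 0.46980315 -0.00649206  0.09756205] [ 0.46978269 -0.00648678  0.09756188]
plate corners side [[ 5.76237028e-01  1.26857208e-04  4.00000000e-03]
 [ 4.46270307e-01 -1.01723172e-02  4.00000000e-03]]
```

The bed pose agrees with the pin (found at bed (-37,-112) mm, expected (-38,-114)). I'll magnify the hub and spider in the side view for the angles and project the bed features onto it as a check.

```bash
cat >> h.py <<'E'
O=np.array([.4947,.1090,0]);YAW=.1065
B=np.array([[np.cos(YAW),-np.sin(YAW),0],[np.sin(YAW),np.cos(YAW),0],[0,0,1]])
def w(p): return O+np.atleast_2d(p)@B.T
def bed(p): return (np.atleast_2d(p)-O)@B
E
python3 - <<'E'
from h import *
s=load('side0')
x0,y0,k=210,190,8
a=cv2.resize(cv2.imread('pics/side0.png')[y0:y0+72,x0:x0+95],None,fx=k,fy=k,interpolation=cv2.INTER_CUBIC)
cv2.imwrite('pics/hub.png',a)
q=lambda P:((proj(s,w(P))-[180,165]+.5)*3.4-.5).round()
print('plate',q([[.065,-.125,0],[-.065,-.125,0],[-.065,0,0]]))
print('case front top/bot',q([[-.058,.098,.158],[.058,.098,.158],[-.058,.098,.0]]))
print('rails',q([[-.046,-.1,.0335],[.046,-.1,.0335]]))
E
```

```text
plate [[455. 522.]
 [230. 618.]
 [143. 436.]]
case front top/bot [[ 66. 117.]
 [265.  58.]
 [ 98. 313.]]
rails [[242. 529.]
 [404. 463.]]
```

View pics/hub.png

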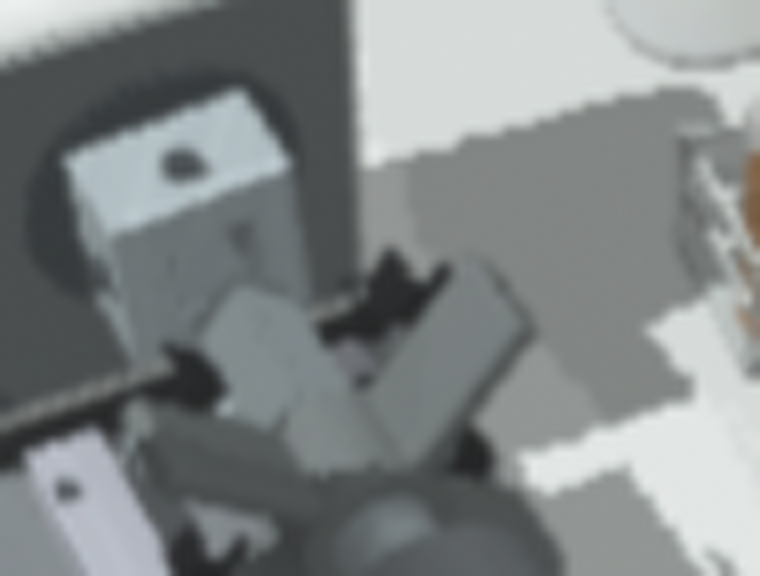

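The 8x view shows the hub's front-top corners at (115,236) and (290,163), its right edge running to (308,300). The upper-right arm's near edge runs from its tip at (530,325) to (410,465).

```bash
sed -i 's/\.1090,0/.1101,0/' h.py
python3 - <<'E'
from h import *
s=load('side0');t=load('top0')
f=lambda p:(np.array(p,float)+.5)/8-.5+[210,190]
n=B[:,1]
pl=lambda uv,y,c=s:bed(onplane(c,uv,w([0,y,0])[0],n))*1e3
H=pl(f([[115,236],[290,163],[308,300],[135,350]]),.066);print('hub',H.round(1))
a=lambda p,q:np.arctan2(-(q-p)[2],(q-p)[0])   # level edge: angle (positive=top to +x => right end drops)
print('angles top',a(H[0],H[1]),'right',np.arctan2((H[1]-H[2])[0],(H[1]-H[2])[2]),'left',np.arctan2((H[0]-H[3])[0],(H[0]-H[3])[2]))
# back top edge y=100
Hb=pl(f([[62,158],[240,90]]),.100);print('hub back',Hb.round(1),a(Hb[0],Hb[1]))
for yc in(-.045,-.040,-.033):
    y=yc+.007
    S=pl(f([[530,325],[410,465]]),y); d=S[0]-S[1]; T=pl(f([[465,260]]),y+.026)[0]
    print(yc,S.round(1),'ang',np.arctan2(d[0],d[2]),'r',np.hypot(S[0,0],S[0,2]-98),'polar',np.arctan2(S[0,0],S[0,2]-98),'far tip',T.round(1),np.hypot(T[0],T[2]-98),np.arctan2(T[0],T[2]-98))
# carriage y from top: housing rear top edge (x~0,z~.124) crop col ~ 700 ; spider arm tops
print('housing rear',(bed(onz(t,ft([[697,190],[585,190]]),.110))*1e3).round(1))
print('hub top front',(bed(onz(t,ft([[322,280],[318,180],[242,185],[248,285]]),.121))*1e3).round(1))
E
```

```text
hub [[-24.9  66.  120.5]
 [ 19.1  66.  126.1]
 [ 21.5  66.   80.1]
 [-23.2  66.   82.4]]
angles top -0.12514805738436033 right -0.050772497810589734 left -0.04371261731988161
hub back [[-26.1 100.  117.6]
 [ 19.9 100.  121.8]] -0.09226341014562044
-0.045 [[ 31.6 -38.  160.9]
 [  3.6 -38.  131.3]] ang 0.7592026285089188 r 70.36880168610276 polar 0.4660757434469558 far tip [ 28.7 -12.  158.2] 66.72090180337501 0.4453443619921441
-0.04 [[ 34.  -33.  155.3]
 [  5.7 -33.  125.5]] ang 0.7592026285089204 r 66.65639027213359 polar 0.5355758548002602 far tip [ 31.  -7. 153.] 63.0807358715908 0.5132021286644979
-0.033 [[ 37.4 -26.  147.6]
 [  8.6 -26.  117.2]] ang 0.7592026285089198 r 62.07500030328995 polar 0.6460117918892363 far tip [ 34.1  -0.  145.6] 58.54310439298581 0.6216026281890422
housing rear [[ -1.6 -99.1 110. ]
 [  2.5 -51.2 110. ]]
hub top front [[-25.6  65.8 121. ]
 [ 16.9  63.7 121. ]
 [ 17.5  96.3 121. ]
 [-25.   97.4 121. ]]
```

Hub angle is about -0.1 and spider about 0.74, with the carriage near y -35 mm. I'll refine these with the wrist camera from close behind. First, a helper to compute the tool-axis moves.

```bash
cat >> h.py <<'E'
def Rt(phi=0,tau=0):
    """tool R in world: x=+bed y, approach along arm angle phi; tau pitches tool toward +y"""
    u=np.array([np.sin(phi),0,np.cos(phi)]);x=np.array([0,1.,0]);z=-u;y=np.cross(z,x)
    M=np.c_[x,y,z]
    return R.from_matrix(B)*R.from_rotvec(tau*y)*R.from_matrix(M) if tau==0 else R.from_matrix(B)*R.from_rotvec([tau,0,0])*R.from_matrix(M)
def delta(p,Rg,p0=None,R0=None):
    st=ctrl.get_state()
    p0=st['eef_pos'] if p0 is None else p0;R0=R.from_quat(st['tcp_rot']) if R0 is None else R0
    return np.r_[R0.inv().apply(w(p)[0]-p0),(R0.inv()*Rg).as_rotvec()].round(4)
E
python3 - <<'E'
from h import *
print(Rt(0,.6).as_matrix().round(2))
st=ctrl.get_state();R0=R.from_quat(st['tcp_rot']);print(R0.as_matrix().round(3))
print('view',w([0,-.17,.27]),delta([0,-.17,.27],Rt(0,.6)))
E
```

```text
[[-0.09  0.99 -0.06]
 [ 0.82  0.11  0.56]
 [ 0.56 -0.   -0.83]]
[[ 0.907  0.421 -0.001]
 [ 0.421 -0.907  0.002]
 [ 0.    -0.002 -1.   ]]
view [[ 0.51277079 -0.05893682  0.27      ]] [ 0.4401 -0.4051 -0.0389  0.3707  0.5186 -1.2034]
```
View pics/wrist0.png

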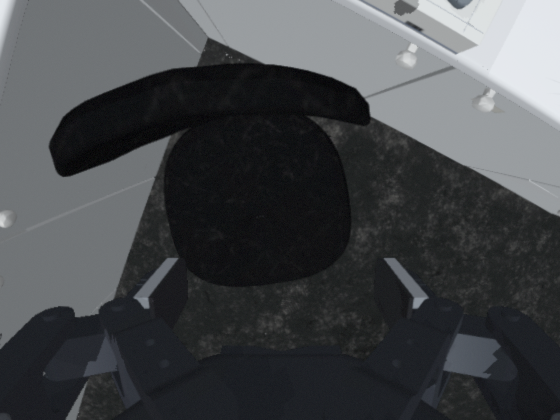

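The wrist picture shows floor and a chair, with the drawer knobs at (408,55) and (487,98) below the bench edge, so nothing stands in the way above the bench.

```bash
python3 inch.py '[[0.04,-0.04,-0.06,0,0,-0.1,1],[0.1,-0.09,-0.09,0.04,0.05,-0.25,1],[0.15,-0.14,-0.09,0.1,0.14,-0.4,1],[0.2,-0.18,-0.09,0.14,0.2,-0.55,1],[0.24,-0.22,-0.09,0.18,0.26,-0.7,1],[0.28,-0.26,-0.09,0.22,0.32,-0.8,1],[0.32,-0.3,-0.09,0.26,0.37,-0.9,1],[0.36,-0.34,-0.09,0.3,0.42,-1.0,1],[0.4,-0.37,-0.09,0.34,0.47,-1.1,1],[0.44,-0.405,-0.06,0.37,0.52,-1.2,1]]'
```

Run:
```python
from h import *
print(delta([0,-.17,.27],Rt(0,.6)),ctrl.get_state()['qpos'].round(2))
```

```text
time: 1.4
eef_pos: [0.5118, -0.0639, 0.2962]
tcp_rot: [0.638, 0.711, 0.199, -0.217]
contact_force: [-0.0, -1.1, -0.2]
opening: 0.998
finger_force: 0.0
[-0.0108  0.0013  0.0244  0.0053  0.0026  0.0035] [-0.55  0.02  1.83  0.47  1.66 -0.7 ]
```

Run:
```python
from h import *
c=shot('wrist','w1');print(bed(c['xyz']),proj(c,w([[0,.066,.098],[0,-.083,.098],[0,-.02,.098]])))
im=cv2.imread('pics/w1.png')
cv2.imwrite('pics/w1c.png',cv2.resize(im[0:300,130:430],None,fx=2,fy=2,interpolation=cv2.INTER_CUBIC))
```

```text
[[-0.00243634 -0.20266245  0.45104613]] [[280.6968519  109.32697366]
 [280.67744347 213.90940203]
 [280.68653585 166.21845335]]
```

View pics/w1c.png

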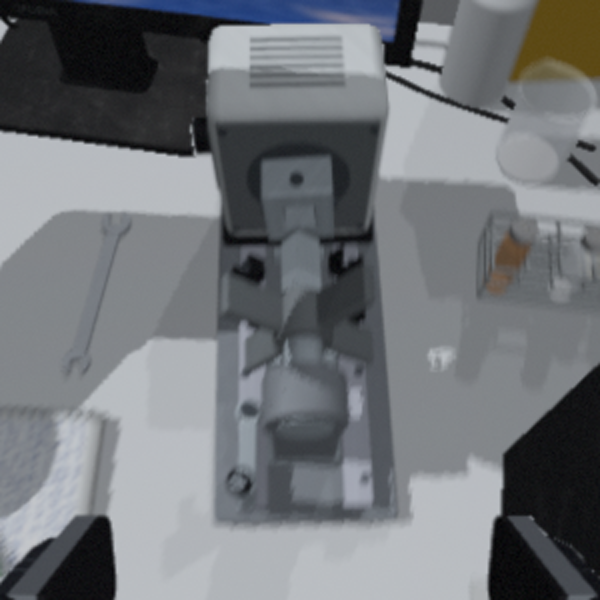

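The view from behind shows the hub's front-top edge at crop (264,200)–(332,195), the upper arm tips near (225,290) and (372,285), the housing at (305,410) and the keeper pin at (238,482). I'll fit the hub edge and the arm edges numerically.

Run:
```python
from h import *
c=load('w1');g=cv2.GaussianBlur(cv2.cvtColor(c['pixels'],cv2.COLOR_RGB2GRAY).astype(float),(0,0),.8)
d=np.gradient(g,axis=0);dx=np.gradient(g,axis=1)
def peak(v,i0):
    i=int(np.argmax(v));
    if 0<i<len(v)-1:
        a,b,e=v[i-1:i+2]; return i0+i+.5*(a-e)/(a-2*b+e),v[i]
    return np.nan,0
n=B[:,1]
pl=lambda uv,y:bed(onplane(c,uv,w([0,y,0])[0],n))*1e3
pts=[(u,*peak(-d[90:108,u],90)) for u in range(264,296)]
print([(u,round(r,1),round(m)) for u,r,m in pts])
P=pl([(u,r) for u,r,m in pts if m>6],.066)
k=cv2.fitLine(P[:,[0,2]].astype(np.float32),cv2.DIST_HUBER,0,.01,.01).ravel();print('hub angle',-np.arctan(k[1]/k[0]),k)
# vertical edges of hub front face
for lo,hi in((255,270),(288,303)):
    E=[(peak(np.abs(dx[r,lo:hi]),lo)[0],r) for r in range(101,116)];P=pl(E,.066)
    print('side x',P[:,0].round(1))
print(g[60:70].shape); np.set_printoptions(linewidth=250)
print(g[128:176:2,236:322:2].astype(int))
```

```text
[(264, np.float64(98.9), 5), (265, np.float64(98.8), 5), (266, np.float64(98.6), 6), (267, np.float64(98.5), 6), (268, np.float64(98.5), 6), (269, np.float64(98.5), 6), (270, np.float64(98.5), 6), (271, np.float64(98.4), 6), (272, np.float64(98.4), 6), (273, np.float64(98.2), 6), (274, np.float64(98.1), 5), (275, np.float64(98.1), 5), (276, np.float64(98.1), 5), (277, np.float64(98.1), 5), (278, np.float64(98.0), 5), (279, np.float64(97.9), 5), (280, np.float64(97.8), 5), (281, np.float64(97.7), 5), (282, np.float64(97.5), 6), (283, np.float64(97.4), 6), (284, np.float64(97.4), 6), (285, np.float64(97.3), 6), (286, np.float64(97.2), 7), (287, np.float64(97.2), 6), (288, np.float64(97.2), 6), (289, np.float64(97.2), 6), (290, np.float64(97.0), 6), (291, np.float64(97.0), 6), (292, np.float64(97.1), 6), (293, np.float64(97.0), 6), (294, np.float64(96.9), 6), (295, np.float64(96.5), 4)]
hub angle -0.077265315 [9.9701655e-01 7.7188462e-02 1.0245423e+01 1.2291424e+02]
side x [-26.  -25.8 -25.6 -25.5 -25.4 -25.3 -25.2 -25.1 -25.1 -24.9 -24.6 -24.5
 -24.3 -24.3 -24.3]
side x [19.8 19.9 20.  20.2 20.3 20.6 20.8 20.9 21.1 21.2 21.4 21.6 21.6 21.6
 21.7]
(10, 560)
[[119 111  79 ...  84  99 128]
 [119 109  78 ...  83  95 126]
 [119 109  77 ...  81  93 125]
 ...
 [155 137 122 ...  77  82  85]
 [174 150 123 ...  77  82  84]
 [176 150 122 ...  77  82  83]]
```

```bash
sed -i 's/YAW=.1065/YAW=.12/' h.py
python3 - <<'E'
from h import *
c=load('w1');s=load('side0');t=load('top0')
g=cv2.GaussianBlur(cv2.cvtColor(c['pixels'],cv2.COLOR_RGB2GRAY).astype(float),(0,0),.8)
print('col282 rows170-240',[(r,int(g[r,282]),(bed(onz(c,[[282,r]],.124))[0,1]*1e3).round()) for r in range(176,236,2)])
f=lambda p:(np.array(p,float)+.5)/8-.5+[210,190]
print('hub x top view',(bed(onz(t,ft([[322,280],[318,180],[242,185],[248,285]]),.121))*1e3).round(1))
o1,d1=rays(s,fs([264,466]));o2,d2=rays(t,ft([731,268]));o3,d3=rays(c,[[130+238/2,482/2]])
A=[];b=[]
for o,d in((o1,d1),(o2,d2),(o3,d3)):
    d=d[0]/np.linalg.norm(d[0]);M=np.eye(3)-np.outer(d,d);A.append(M);b.append(M@o)
print('pin',bed(np.linalg.lstsq(np.vstack(A),np.hstack(b),rcond=None)[0])*1e3)
for yc in(-.036,-.031):
  n=B[:,1];S=bed(onplane(s,f([[530,325],[410,465]]),w([0,yc+.007,0])[0],n))*1e3;d=S[0]-S[1];print(yc,'ang',np.arctan2(d[0],d[2]),'r',np.hypot(S[0,0],S[0,2]-98),'polar',np.arctan2(S[0,0],S[0,2]-98)+.067)
st=ctrl.get_state();R0=R.from_quat(st['tcp_rot'])
for ph,r in((-.5,.16),(-.5,.038)):
    u=np.array([np.sin(ph),0,np.cos(ph)])
    p=np.array([0,-.016,.098])+r*u;print(w(p),delta(p,Rt(ph)))
E
```

```text
col282 rows170-240 [(176, 111, np.float64(-46.0)), (178, 108, np.float64(-49.0)), (180, 100, np.float64(-51.0)), (182, 89, np.float64(-54.0)), (184, 83, np.float64(-56.0)), (186, 88, np.float64(-58.0)), (188, 102, np.float64(-61.0)), (190, 116, np.float64(-63.0)), (192, 124, np.float64(-66.0)), (194, 126, np.float64(-68.0)), (196, 125, np.float64(-71.0)), (198, 124, np.float64(-73.0)), (200, 124, np.float64(-75.0)), (202, 123, np.float64(-78.0)), (204, 116, np.float64(-80.0)), (206, 101, np.float64(-83.0)), (208, 94, np.float64(-85.0)), (210, 89, np.float64(-87.0)), (212, 86, np.float64(-90.0)), (214, 82, np.float64(-92.0)), (216, 80, np.float64(-94.0)), (218, 75, np.float64(-97.0)), (220, 66, np.float64(-99.0)), (222, 62, np.float64(-101.0)), (224, 61, np.float64(-103.0)), (226, 62, np.float64(-106.0)), (228, 70, np.float64(-108.0)), (230, 82, np.float64(-110.0)), (232, 102, np.float64(-112.0)), (234, 114, np.float64(-115.0))]
hub x top view [[-24.7  66.2 121. ]
 [ 17.7  63.5 121. ]
 [ 18.8  96.  121. ]
 [-23.7  97.8 121. ]]
pin [[ -38.51096501 -113.59300813   96.91700096]]
-0.036 ang 0.7696778257025381 r 63.409652062152865 polar 0.666491536407914
-0.031 ang 0.7696778257025384 r 60.42693716323509 polar 0.752529284307063
[[0.42045894 0.08503217 0.23841321]] [ 0.0956 -0.0739  0.1297 -0.4817 -0.5926 -0.1587]
[[0.47852824 0.09203412 0.13134814]] [ 0.0348 -0.0154  0.2179 -0.4817 -0.5926 -0.1587]
```

The refined geometry holds together: the pin is within 1 mm of nominal, the hub is at about -0.085, the spider at about 0.74, and the carriage at about y -33. Next: pre-grasp along φ=-0.5.

```bash
python3 inch.py '[[0.02,-0.015,0.026,-0.096,-0.118,-0.032,1],[0.038,-0.03,0.052,-0.19,-0.237,-0.063,1],[0.057,-0.044,0.078,-0.289,-0.355,-0.095,1],[0.076,-0.059,0.104,-0.385,-0.474,-0.127,1],[0.0956,-0.0739,0.13,-0.4817,-0.5926,-0.1587,1],[0.0956,-0.0739,0.13,-0.4817,-0.5926,-0.1587,1],[0.0956,-0.0739,0.13,-0.4817,-0.5926,-0.1587,1]]'
python3 - <<'E'
from h import *
ph=-.5;u=np.array([np.sin(ph),0,np.cos(ph)])
print(delta(np.array([0,-.0155,.098])+.036*u,Rt(ph)),ctrl.get_state()['qpos'].round(2))
shot('wrist','w2');shot('side','s2')
E
```

```text
time: 2.33
eef_pos: [0.4212, 0.0787, 0.2414]
tcp_rot: [0.645, 0.723, 0.182, 0.168]
contact_force: [-0.3, -0.9, 0.5]
opening: 1.003
finger_force: 0.0
[ 0.0083 -0.0016  0.1265  0.0008  0.0113 -0.0035] [-0.11 -0.64  2.41  0.13  0.88 -0.28]
```

```bash
python3 inch.py '[[0.006,-0.001,0.04,0,0.011,0,1],[0.0083,-0.0016,0.085,0,0.0113,0,1],[0.0083,-0.0016,0.1265,0,0.0113,0,1],[0.0083,-0.0016,0.1265,0,0.0113,0,1],[0.0083,-0.0016,0.1265,0,0.0113,0,1]]' 20
python3 - <<'E'
from h import *
ph=-.5;u=np.array([np.sin(ph),0,np.cos(ph)])
print(delta(np.array([0,-.0155,.098])+.036*u,Rt(ph)))
c=shot('wrist','w3');print(proj(c,w([0,-.0135,.098])))
a=cv2.imread('pics/w3.png');b=cv2.imread('pics/w2.png');cv2.imwrite('pics/w23.png',cv2.resize(np.hstack([b,a]),(800,300)))
E
```

```text
time: 3.05
eef_pos: [0.4803, 0.0912, 0.1302]
tcp_rot: [0.645, 0.723, 0.186, 0.164]
contact_force: [-0.8, 0.3, 0.4]
opening: 1.003
finger_force: 0.0
[ 0.0015 -0.0009  0.0002  0.0011  0.0016 -0.0063]
[[278.64095779 230.85737635]]
```

View pics/w23.png

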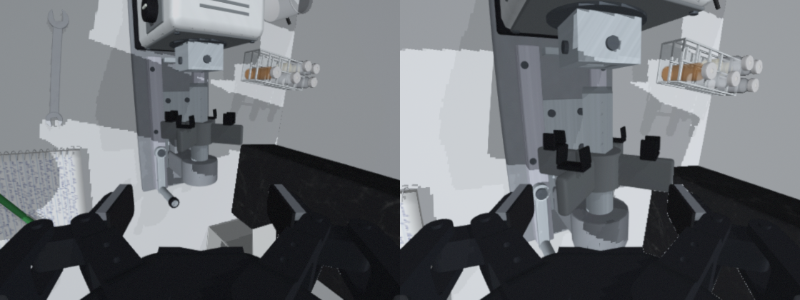

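Right panel: the wanted arm (565,190) lies between the open fingers (515,200) and (680,200), and the neighbouring arm is clear below the right finger. Now closing gently.

```bash
python3 inch.py '[[0,0,0,0,0,0,0.5],[0,0,0,0,0,0,0.25],[0,0,0,0,0,0,0.1],[0,0,0,0,0,0,0],[0,0,0,0,0,0,0],[0,0,0,0,0,0,0],[0,0,0,0,0,0,0],[0,0,0,0,0,0,0]]' 20
python3 - <<'E'
from h import *
print(ctrl.get_state()['wrist_torque'])
for ph in(-.36,-.22,-.085):
    u=np.array([np.sin(ph),0,np.cos(ph)]);print(delta(np.array([0,-.0155,.098])+.036*u,Rt(ph)))
E
```

```text
time: 4.1
eef_pos: [0.4792, 0.0926, 0.1291]
tcp_rot: [0.644, 0.724, 0.185, 0.164]
contact_force: [-1.4, 1.9, 1.0]
opening: 0.091
finger_force: 22.5
[0.11000335 0.42414644 0.28028183]
[ 1.000e-04  5.400e-03  1.000e-04  1.402e-01 -1.000e-04 -4.300e-03]
[ 1.000e-04  1.040e-02  1.100e-03  2.802e-01 -4.000e-04 -4.300e-03]
[ 1.000e-04  1.490e-02  2.800e-03  4.152e-01 -7.000e-04 -4.300e-03]
```

The arm is gripped (7.7 mm, against 8 mm) and forces are small. Turning about the axis to -0.085.

```bash
python3 inch.py '[[0,0.0027,0,0.07,0,0,0],[0,0.0054,0,0.14,0,0,0],[0,0.008,0.0005,0.21,0,0,0],[0,0.0104,0.0011,0.28,0,0,0],[0,0.0127,0.002,0.35,0,0,0],[0,0.0149,0.0028,0.415,0,0,0],[0,0.0149,0.0028,0.415,0,0,0],[0,0.0149,0.0028,0.415,0,0,0]]' 20
python3 - <<'E'
from h import *
st=ctrl.get_state();ph=-.085
z=B.T@R.from_quat(st['tcp_rot']).as_matrix()[:,2];print('phi',np.arctan2(-z[0],-z[2]),z)
u=np.array([np.sin(ph),0,np.cos(ph)]);print(delta(np.array([0,-.0155,.098])+.036*u,Rt(ph)),st['wrist_torque'])
c=shot('wrist','w4');im=cv2.imread('pics/w4.png')
print(proj(c,w([[0,.066,.121],[0,.04,.107]])))
E
```

```text
time: 5.1
eef_pos: [0.4932, 0.0942, 0.1334]
tcp_rot: [0.664, 0.746, 0.033, 0.028]
contact_force: [-1.7, 2.1, 0.4]
opening: 0.089
finger_force: 22.2
phi -0.08566761361008443 [ 0.08556273  0.0017898  -0.99633118]
[ 0.0001  0.0004 -0.0004  0.0007 -0.0018 -0.0043] [0.24803174 0.32512945 0.14616667]
[[284.71484809  88.08272438]
 [282.15369729 142.97288106]]
```

Run:
```python
from h import *
c=load('w4');im=cv2.imread('pics/w4.png')
print('cam bed',bed(c['xyz'])*1e3)
print('proj hub top corners',proj(c,w([[-.0249,.066,.119],[.021,.066,.123],[.021,.1,.123],[-.0249,.1,.119]])).round(), 'shaft top',proj(c,w([[-.01,.035,.106],[.008,.035,.107],[-.01,.05,.106]])).round())
cv2.imwrite('pics/w4c.png',cv2.resize(im[20:220,180:400],None,fx=3,fy=3,interpolation=cv2.INTER_CUBIC))
```

```text
cam bed [[-15.34130591  47.82920559 275.80698741]]
proj hub top corners [[231.  88.]
 [330.  88.]
 [332.  10.]
 [229.  10.]] shaft top [[263. 153.]
 [297. 152.]
 [263. 124.]]
```

View pics/w4c.png

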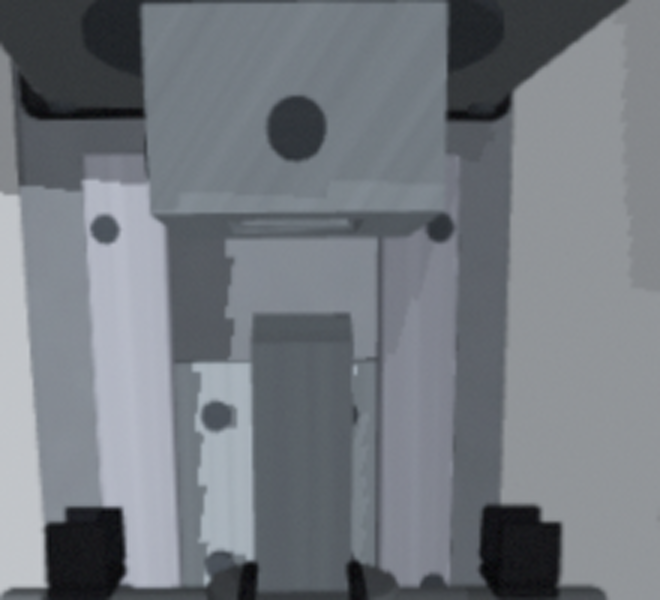

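The hub's front-top edge (153,213)–(445,211) is level in a camera rolled with the arm. The shaft end (253–350) sits centred under the hole (240–355), so they're aligned to within about 0.03. Releasing, retreating and going behind the carriage.

```bash
python3 inch.py '[[0,0,0,0,0,0,0.4],[0,0,0,0,0,0,0.5],[0,0,0,0,0,0,0.5],[0,0,-0.04,0,0,0,0.5],[0,0,-0.09,0,0,0,0.5],[0,0,-0.12,0,0,0,0.3],[0,0,-0.12,0,0,0,0]]'
python3 - <<'E'
from h import *
shot('wrist','w5')
for p in([0,-.125,.2],[0,-.125,.08]): print(delta(p,Rt(0)))
E
```

```text
time: 6.02
eef_pos: [0.4851, 0.0926, 0.2568]
tcp_rot: [0.664, 0.746, 0.035, 0.03]
contact_force: [0.6, -0.3, 1.0]
opening: 0.1
finger_force: 0.0
[-0.1089  0.0085  0.055   0.0879 -0.0011 -0.0043]
[-0.1091 -0.002   0.1746  0.0879 -0.0011 -0.0043]
```

```bash
python3 inch.py '[[-0.055,0.004,0,0.044,0,-0.002,0],[-0.109,0.0085,0,0.088,-0.001,-0.004,0],[-0.109,0.0085,0.055,0.088,-0.001,-0.004,0],[-0.109,0.0035,0.115,0.088,-0.001,-0.004,0],[-0.109,-0.002,0.1746,0.088,-0.001,-0.004,0],[-0.109,-0.002,0.1746,0.088,-0.001,-0.004,0],[-0.109,-0.002,0.1746,0.088,-0.001,-0.004,0]]'
python3 - <<'E'
from h import *
st=ctrl.get_state();print(bed(st['eef_pos'])*1e3,delta([0,-.1,.08],Rt(0)))
c=shot('wrist','w6');print(proj(c,w([[0,.066,.121],[0,-.0135,.158]])))
E
```

```text
time: 6.95
eef_pos: [0.5094, -0.014, 0.0799]
tcp_rot: [0.663, 0.748, -0.001, -0.001]
contact_force: [-0.0, -0.7, 1.3]
opening: -0.002
finger_force: 0.0
[[  -0.23765448 -124.92127231   79.9121219 ]] [ 0.0249  0.0002 -0.0001 -0.0019 -0.0002 -0.    ]
[[ 281.06094875 -238.23743511]
 [ 280.97683538 -138.95423124]]
```

```bash
python3 inch.py '[[0.01,0,0,0,0,0,0],[0.018,0,0,0,0,0,0],[0.022,0,0,0,0,0,0],[0.026,0,0,0,0,0,0],[0.03,0,0,0,0,0,0],[0.033,0,0,0,0,0,0],[0.036,0,0,0,0,0,0],[0.039,0,0,0,0,0,0],[0.042,0,0,0,0,0,0],[0.045,0,0,0,0,0,0]]'; python3 -c "
from h import *
print(bed(ctrl.get_state()['eef_pos'])*1e3)"
```

```text
time: 8.25
eef_pos: [0.5035, 0.0309, 0.0791]
tcp_rot: [0.663, 0.748, -0.001, -0.001]
contact_force: [1.1, -4.9, 1.5]
opening: 0.002
finger_force: 0.0
[[ -0.77384965 -79.66578979  79.13732457]]
```

```bash
python3 inch.py '[[0.002,0,0,0,0,0,0],[0.004,0,0,0,0,0,0],[0.006,0,0,0,0,0,0],[0.008,0,0,0,0,0,0],[0.010,0,0,0,0,0,0]]'; python3 inch.py '[[0.002,0,0,0,0,0,0],[0.004,0,0,0,0,0,0],[0.006,0,0,0,0,0,0],[0.008,0,0,0,0,0,0]]';python3 -c "
from h import *
print(bed(ctrl.get_state()['eef_pos'])*1e3)"
```

```text
time: 8.88
eef_pos: [0.5022, 0.0409, 0.0791]
tcp_rot: [0.663, 0.748, -0.001, -0.001]
contact_force: [-0.1, -5.0, 1.8]
opening: 0.0
finger_force: 0.0
time: 9.38
eef_pos: [0.5013, 0.0488, 0.0791]
tcp_rot: [0.663, 0.748, -0.001, -0.001]
contact_force: [1.0, -5.2, 1.5]
opening: 0.001
finger_force: 0.0
[[ -0.83671055 -61.68375772  79.13998607]]
```

The shaft is entering freely at about 5 N. On to the stop.

```bash
python3 inch.py '[[0.002,0,0,0,0,0,0],[0.004,0,0,0,0,0,0],[0.006,0,0,0,0,0,0],[0.007,0,0,0,0,0,0]]'; python3 inch.py '[[0.001,0,0,0,0,0,0],[0.002,0,0,0,0,0,0]]';python3 -c "
from h import *
print(bed(ctrl.get_state()['eef_pos'])*1e3)"
```

```text
time: 9.88
eef_pos: [0.5004, 0.0557, 0.0791]
tcp_rot: [0.663, 0.748, -0.001, -0.001]
contact_force: [0.7, -5.0, 2.5]
opening: -0.004
finger_force: 0.0
time: 10.12
eef_pos: [0.5006, 0.057, 0.0794]
tcp_rot: [0.663, 0.748, -0.001, -0.0]
contact_force: [1.6, -7.3, 3.0]
opening: 0.001
finger_force: 0.0
[[ -0.4876918  -53.37844186  79.41554546]]
```

```bash
python3 inch.py '[[0.001,0,0,0,0,0,0],[0.001,0,0,0,0,0,0]]'; python3 inch.py '[[0.001,0,0,0,0,0,0],[0.001,0,0,0,0,0,0]]';python3 -c "
from h import *
print(bed(ctrl.get_state()['eef_pos'])*1e3)"
```

```text
time: 10.38
eef_pos: [0.5009, 0.0575, 0.0799]
tcp_rot: [0.663, 0.748, -0.001, 0.0]
contact_force: [1.1, -9.7, 2.9]
opening: 0.001
finger_force: 0.0
time: 10.62
eef_pos: [0.5011, 0.0578, 0.0802]
tcp_rot: [0.663, 0.749, -0.002, 0.001]
contact_force: [-0.3, -11.6, 3.8]
opening: -0.001
finger_force: 0.0
[[ 5.07330735e-02 -5.26798218e+01  8.02060190e+01]]
```

The carriage is on the stop: force rose from 5 to 12 N with no further motion, at TCP y -52.7 against -52 expected. Backing off, then over the keeper pin.

```bash
python3 inch.py '[[-0.02,0,0,0,0,0,0],[-0.035,0,-0.02,0,0,0,0.1],[-0.035,0,-0.07,0,0,0,0.35],[-0.035,0,-0.07,0,0,0,0.35]]'
python3 - <<'E'
from h import *
c=shot('wrist','w7');t=shot('top','t7')
print(ctrl.get_state()['opening'])
for p in([-.038,-.119,.14],[-.038,-.119,.058]): print(delta(p,Rt(0)))
E
```

```text
time: 11.12
eef_pos: [0.5067, 0.0256, 0.153]
tcp_rot: [0.664, 0.748, 0.002, 0.001]
contact_force: [-0.5, -0.1, -0.4]
opening: 0.35
finger_force: 0.0
0.34996978439181686
[-0.0343 -0.037   0.0089 -0.0028 -0.0023 -0.0001]
[-0.0345 -0.0368  0.0909 -0.0028 -0.0023 -0.0001]
```

```bash
python3 inch.py '[[-0.0345,-0.037,0.009,0,-0.002,0,0.35],[-0.0345,-0.037,0.009,0,-0.002,0,0.35],[-0.0345,-0.037,0.05,0,-0.002,0,0.35],[-0.0345,-0.037,0.091,0,-0.002,0,0.35],[-0.0345,-0.037,0.091,0,-0.002,0,0.35],[-0.0345,-0.037,0.091,0,-0.002,0,0.1],[-0.0345,-0.037,0.091,0,-0.002,0,0],[-0.0345,-0.037,0.091,0,-0.002,0,0],[-0.0345,-0.037,0.091,0,-0.002,0,0]]' 20
python3 - <<'E'
from h import *
print(bed(ctrl.get_state()['eef_pos'])*1e3)
for a in np.linspace(0,np.pi/2,9): print(delta([-.038+.062*np.sin(a),-.057-.062*np.cos(a),.058],Rt(0))[:3])
E
```

```text
time: 12.35
eef_pos: [0.4713, -0.0133, 0.0583]
tcp_rot: [0.664, 0.748, -0.001, -0.001]
contact_force: [-1.2, 3.5, -5.5]
opening: 0.169
finger_force: 19.6
[[ -37.98580519 -119.70496093   58.32310227]]
[ 0.0007 -0.      0.0003]
[0.0019 0.0121 0.0003]
[0.0054 0.0237 0.0003]
[0.0112 0.0344 0.0002]
[0.0189 0.0438 0.0002]
[0.0283 0.0515 0.0002]
[0.039  0.0573 0.0002]
[0.0506 0.0608 0.0001]
[0.0627 0.062  0.0001]
```

The pin is gripped (about 14 mm). Swinging along the arc.

```bash
python3 inch.py '[[0.002,0.012,0,0,0,0,0],[0.0054,0.0237,0,0,0,0,0],[0.0112,0.0344,0,0,0,0,0],[0.0189,0.0438,0,0,0,0,0]]'; python3 inch.py '[[0.0094,0.0077,0,0,0,0,0],[0.02,0.0135,0,0,0,0,0],[0.0317,0.017,0,0,0,0,0]]'
python3 - <<'E'
from h import *
print(bed(ctrl.get_state()['eef_pos'])*1e3)
E
```

```text
time: 12.85
eef_pos: [0.5142, 0.0103, 0.0586]
tcp_rot: [0.663, 0.748, -0.001, 0.001]
contact_force: [-1.7, -3.4, -0.0]
opening: 0.172
finger_force: 19.9
time: 13.22
eef_pos: [0.5257, 0.0447, 0.0582]
tcp_rot: [0.663, 0.748, -0.002, -0.001]
contact_force: [-4.2, -2.7, 4.7]
opening: 0.173
finger_force: 20.2
[[ 22.93316968 -68.65724047  58.20743644]]
```

```bash
python3 inch.py '[[0.006,0.0005,0,0,0,0,0],[0.01,0.001,0,0,0,0,0],[0.012,0.001,0,0,0,0,0],[0.012,0.001,0,0,0,0,0]]'
python3 - <<'E'
from h import *
c=shot('wrist','w8');st=ctrl.get_state();print(bed(st['eef_pos'])*1e3, B.T@st['contact_force'])
E
```

```text
time: 13.72
eef_pos: [0.5251, 0.0555, 0.0581]
tcp_rot: [0.663, 0.748, -0.002, -0.0]
contact_force: [-4.6, -3.8, 6.1]
opening: 0.17
finger_force: 19.9
[[ 23.60827929 -57.82307204  58.06287769]] [-4.96129807 -2.50230016  5.76713907]
```

```bash
for i in 1 2 3; do python3 inch.py '[[0.001,0,0,0,0,0,0],[0.001,0,0,0,0,0,0]]' | grep -E "eef|contact"; done
python3 - <<'E'
from h import *
print(bed(ctrl.get_state()['eef_pos'])*1e3, B.T@ctrl.get_state()['contact_force'])
E
```

```text
eef_pos: [0.5251, 0.0556, 0.0581]
contact_force: [-4.2, -6.6, 4.5]
eef_pos: [0.5251, 0.0557, 0.0581]
contact_force: [-4.0, -9.8, 4.0]
eef_pos: [0.5251, 0.0558, 0.0581]
contact_force: [-3.8, -13.2, 3.8]
[[ 23.67983986 -57.59478433  58.13983531]] [ -5.37727128 -12.64193678   3.76856826]
```

It's hard against the end of travel. Release, lift clear and check.

```bash
python3 inch.py '[[-0.003,0,0,0,0,0,0],[-0.003,0,0,0,0,0,0.2],[-0.003,0,0,0,0,0,0.35],[-0.003,0,0,0,0,0,0.35],[-0.003,0,-0.05,0,0,0,0.35],[-0.01,0,-0.11,0,0,0,0.35],[-0.06,-0.03,-0.15,0,0,0,0.35],[-0.12,-0.06,-0.15,0,0,0,0.35],[-0.18,-0.09,-0.15,0,0,0,0.35],[-0.18,-0.09,-0.15,0,0,0,0.35]]'
python3 - <<'E'
from h import *
t=shot('top','t9');s=shot('side','s9')
a=cv2.imread('pics/top0.png')[200:295,235:410]
b=cv2.imread('pics/t9.png')[200:295,235:410];d=cv2.imread('pics/s9.png')[110:340,180:340]
b=cv2.resize(b,(470,255),interpolation=cv2.INTER_CUBIC);d=cv2.resize(d,(330,474),interpolation=cv2.INTER_CUBIC)
m=np.zeros((474,800,3),np.uint8);m[:255,:470]=b;m[:,470:]=d;cv2.imwrite('pics/fin.png',m)
x=lambda n,r:cv2.imread(f'pics/{n}.png')[r[0]:r[1],r[2]:r[3]].astype(int)
for r in((115,200,150,245),): print('bystander diff top',np.abs(x('top0',r)-x('t9',r)).max(2).mean())
print('pin exp top px',proj(t,w([.024,-.052,.0955])))
E
```

```text
time: 15.78
eef_pos: [0.4567, -0.1327, 0.2086]
tcp_rot: [0.665, 0.747, -0.001, 0.0]
contact_force: [0.4, -0.3, -0.1]
opening: 0.355
finger_force: 0.0
bystander diff top 4.734117647058824
pin exp top px [[362.45143991 230.42007624]]
```

View pics/fin.png

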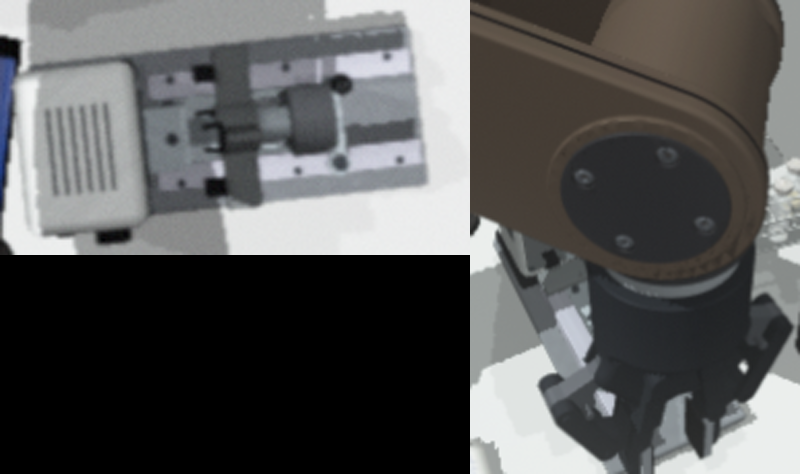

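Top view: the keeper bar lies across behind the housing, with its pin at (361.6,231.6) against (362.5,230.4) expected when closed. The shaft is in the hub. The arm is clear, and it never went near the bottle or beaker.

```bash
python3 -c "
from plant import ctrl
print(ctrl.sign_off())"
```

```text
the job is handed in; nothing more can be done
None
```

I've handed the job in: the spider is aligned with the hub, the carriage is on its stop with the shaft home, and the keeper is fully closed behind it. I never went near the bottle or the beaker. It took about 16 s of robot time, and the highest contact force I read was about 15 N.

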